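Take a candle snuffer out of the glass-topped show case and hold it up

ROBOT

A 7-joint arm with a two-finger parallel gripper is mounted at the origin on a cart in front of the work surface, level with it; the furniture and walls round the work are solid. World frame = base frame: x ahead of the robot, y to its left, z up, the work surface at z = 0. Lengths are in mm, angles in rad, forces in N, time in s.
With the tool pointing down it reaches from about 400 to 850 mm from the base axis. Payload 4.5 kg.
Tool frame: the origin (TCP) lies on the centre line of the jaws, within the pads' length; the fingertips stand manip.tip_reach ahead of it and the grasp point (between the pads) is the TCP (manip.tip_reach is the distance from the TCP to the fingertips, in mm); z points along the fingers, y is the line along which they close (so a half turn about z gives the same grasp; the last joint's range is limited). The gripper opens to 85 mm and grips with 20 to 120 N. Pads are 22 mm wide; open, the fingers measure 114 mm over their backs; the gripper's body (76 mm by 85 mm) begins 54 mm behind the grasp point. The pads swing forward as they close: fully open they stand 13 mm farther back than shut.
Start: joints at [-1.226, 0.689, -0.195, 1.565, 0.157, 0.902, -0.215], TCP at [191.118, 595.085, 250.317] pointing down, gripper open.
Joint ranges: [-3.01, 3.01], [-0.46, 2.08], [-1.47, 1.51], [0.13, 2.56], [-1, 4.14], [0.04, 2.09], [-2.66, 2.66]. Speed limits (rad/s): [2.57, 2.57, 3.14, 3.14, 3.14, 3.14, 3.14].

INTERFACE

Orientations are given as [roll, pitch, yaw] about the fixed x, y, z axes, in that order (R = Rz(yaw) Ry(pitch) Rx(roll)).
In Python, from station import get_state, grab_frame, ticket, manip gives the robot as it stands. The module is installed in compiled form; this text tells all that it offers.
- The arm moves only by the shell command python3 -m handwheel 'ROWS' [FORCE]. ROWS is text: rows parted by semicolons, each of 7 numbers parted by spaces: the shift along the tool's x, y, z each as a share of 0.25 m, from -1 to 1, then the turn, a rotation vector about the tool's x, y, z each as a share of 10 degrees, from -1 to 1, then the opening, from 0 (shut) to 1 (fully open). In form: tx ty tz rx ry rz grip; .... A call has 1 to 20 rows; each row shifts and turns the commanded pose from where the row before left it, along the tool's axes as they then stand; what a row does not reach is not made up. A row lasts 1/8 s, in which the tool goes at most 62.5 mm and 10.7 degrees, less where a joint would pass 70% of its speed; a pose out of reach is approached as far as the arm can. A call with a number of a shift or a turn outside -1 to 1 is refused whole. A call with a gripper value outside its range is refused whole. The fingers move at their own pace and stop on an object; FORCE is the grip in N (left out, the last holds). Time passes only in rows, so rows that do not move let the fingers close. It gives the time, the measured TCP pose, the force, the opening and the grip force at its end, in the units of the state.
- get_state(): the state, without advancing time (a new reading comes with each control period).
- grab_frame(name): name is "scene" or "top" or "wrist"; returns a dict with "color" (400x640x3 uint8, red, green, blue), "range_z" (400x640 float32, mm along the optical axis (not along the pixel's ray), 0 where there is no reading), "camera_matrix" (3x3 intrinsics, pixels), "k1" (the pictures are not rectified: a ray, as slopes to the right and down, at radius r is drawn at 1 + k1 r^2 times it, then the intrinsics apply), "pose" (4x4, takes a point from camera to world coordinates). Camera axes: x right, y down, z forward; pixel columns grow to the right and rows downward; lengths in mm; the calibration is good to about 2 mm. A picture is of the moment at which its call begins.
- ticket.sign_off(): hands the job in; it is judged then, once.
The state is a dict: "clock": time; "joint_pos": joint angles; "qvel": joint speeds; "joint_torque": joint torques, N m; "tcp_pos": TCP position; "orientation": TCP orientation; "force": force on the tool from outside, world axes, zero at the start; "ft_torque": the same for the moment, N m; "gripper_width": finger opening in mm; "finger_force": force on a finger pad.
Only numpy, scipy, OpenCV 4.12 (cv2) and the standard library are available. Lean on these libraries where they do the work, as an engineer would, in place of code of your own. Each camera call takes 0.05 s, during which the arm holds its last target. There are 200 camera calls.

TASK

A customer wants to see the long candle snuffer that lies in the glass-topped show case. Slide the loose glass fully open by its brass knob, take the snuffer by its wooden handle and bring it out through the opening, which is shorter than the snuffer: tilt it handle end up and draw it out slantwise from under the fixed glass without knocking or prying against the glass or the case. Finish still holding it in the gripper, level and a good hand's breadth clear above the case (do not put it down or let go), with the glass left open and all the other goods in and around the case left where they are.

Things in the scene. Friction and masses are not known exactly. Their poses are not given: they have to be found in the camera images.
- show_case: low oak counter show case fixed to the table, 320 x 206 mm. Origin: centre of its underside; x along its length away from the robot, z up. Walls 7 mm; felt floor at z = 8 mm, 306 (x) x 192 (y) mm; long walls 66 mm high, end walls 54 mm. A fixed glass lies over the near half, a sliding one over the far half. The snuffer must not press on case or glass with over 15 N.
- fixed_glass: fixed glass pane, 158 x 190 x 4 mm, thin aluminium strip along its free edge. Origin: its centre. It covers the near half of the case, from x = -153 to +5 mm in the case's frame; underside 54 mm and top 58 mm above the case's origin; 46 mm of height is free beneath it.
- sliding_glass (a joint): travel in m of the sliding pane (158 x 190 x 4 mm, 59 to 63 mm above the case's origin): 0 = shut over the far half, 0.145 = fully open at its stop, over the fixed pane; it moves along the case's -x. Friction 1.2 N; it stays where left; starts 0 to 25 mm open. Fully open, the opening runs from x = +8 to +153 mm in the case's frame, 190 mm wide.
- glass_knob (a point): centre of the head of the brass knob on the sliding pane, 15 mm from its far edge: a round button 16 mm in diameter, 14 mm high (7 mm above and below this point) on a thin neck; grip it from above. Moves with the pane; at joint value 0 it is 138 mm from the case's origin along the case's x, 76 mm above it.
- snuffer: candle snuffer, 220 mm long, 0.08-0.15 kg, on its side lengthwise in the case. Origin: underside, mid-length; x from bell to handle end, axis 13 mm up; y: where the bell's mouth looks. Dark wooden handle 18 mm round, x = 15 to 90 mm; pommel 26 mm round, tip x = 110; brass rod 7 mm; brass bell 26 mm round at x = -97. Balances near x = 0. Handle under the sliding pane, bell under the fixed.
- snuffer_grip (a point): point on the axis of the snuffer's wooden handle, 55 mm along +x from its origin, 13 mm above its underside: where to take it, across the 18 mm round handle. With the pane fully open it lies near the middle of the opening.
- snuffer_bell (a point): middle of the snuffer's brass bell (x = -97, y = +17, z = +13 mm in the snuffer's frame)
- snuffer_end (a point): point in the snuffer's pommel, near the handle's end (x = +105, y = 0, z = +13 mm in the snuffer's frame)
- coaster_dark: dark round wooden coaster, 65 mm across, 8 mm thick, loose on the case floor under the fixed glass, right of the snuffer; leave it alone. Origin: centre of its underside.
- coaster_light: light round wooden coaster, the same size, beside the dark one, farther into the case; leave it alone. Origin: centre of its underside.
- votive_clear: clear glass votive candle, 64 mm across, 71 mm high, loose on the table, right of the case's far end; leave it alone. Origin: centre of its underside.
- ribbon_spool: spool of green ribbon lying flat, about 66 mm across, 26 mm high, loose on the table right of the case; leave it alone. Origin: near the centre of its underside.
- tag_stack: bundle of kraft paper gift tags, 98 x 45 x 17 mm, loose on the table right of the case; leave it alone. Origin: near the centre of its underside.

How it is judged (in metres and radians):
On the way, in this order (a step that is already met when the one before it is completed fails the run):
1. the sliding glass is fully open (within 12 mm of its stop) with the snuffer still lying in the case (value of joint sliding_glass above 0.133 m and z of snuffer_end in the frame of show_case below 0.05 m), for 0.1 s.
2. the snuffer slants up through the opening: its handle end above the case, its bell still down inside (z of snuffer_end in the frame of show_case above 0.07 m and z of snuffer_bell in the frame of show_case below 0.058 m), for 0.05 s.
At the end, for the whole second after the job is handed in: the snuffer is held still in the gripper, within about 17 degrees of level, bell and handle end both at least 60 mm above the case's top edge (126 mm above its underside), touching nothing of the case; the sliding glass is still open (at least 120 mm) (z of each of snuffer_bell, snuffer_end in the frame of show_case above 0.126 m and angle between snuffer's own x axis and vertical between 1.27 and 1.87 rad and contact force between snuffer and the fingers above 1 N and contact force between snuffer and show_case below 0.2 N and linear speed of snuffer below 0.03 m/s and value of joint sliding_glass above 0.12 m); the arm keeps its last pose, push and grip.
It fails at once if the snuffer strikes or pries on the case or its glass (over 15 N) (contact force between snuffer and show_case above 15 N).
It fails at once if other goods in or around the case are moved more than 20 mm (distance of any of coaster_dark, coaster_light, votive_clear, ribbon_spool, tag_stack from where it was at the start of the episode above 0.02 m).
It also fails if it takes over 48 s, if anything falls off the work surface, if the arm or the gripper's body presses on something with over 40 N, if the wrist force passes 120 N, or if a joint passes its speed limit or range.

## Working session

There is one attempt and no reset: what is moved stays moved. The work goes in short steps, Python scripts to look and compute and a shell command to move; the robot and the scene stay as the last step left them, time stands still between calls to the robot, and variables do not carry over. Pictures are saved under pics/ and viewed, at most 10 in all, crops included, and the job is handed in when it is done.

```bash
mkdir -p pics; cat > h.py <<'E'
import numpy as np, cv2
from station import get_state, grab_frame, ticket, manip
from scipy.spatial.transform import Rotation as R
def ray(f,u,v):
    K=np.array(f["camera_matrix"]);k=f["k1"]
    d=np.array([(u-K[0,2])/K[0,0],(v-K[1,2])/K[1,1]]);s=d.copy()
    for _ in range(20): s=d/(1+k*(s@s))
    T=np.array(f["pose"]);return T[:3,3],T[:3,:3]@np.array([s[0],s[1],1])
def onz(f,u,v,z):
    o,d=ray(f,u,v);return o+d*(z-o[2])/d[2]
def dep(f,u,v):
    o,d=ray(f,u,v);return o+d*f["range_z"][int(v),int(u)]
def save(f,n): cv2.imwrite("pics/"+n,f["color"][:,:,::-1])
E
python3 - <<'E'
from h import *
for n in("top","scene"):
    f=grab_frame(n);save(f,n+"0.png");print(n,np.round(f["pose"],3).tolist(),f["camera_matrix"],f["k1"])
print(get_state(),manip.tip_reach)
E
```

```text
top [[0.047, -0.977, 0.209, 326.991], [-0.999, -0.045, 0.016, 225.113], [-0.006, -0.21, -0.978, 997.705], [0.0, 0.0, 0.0, 1.0]] [[411.32598614   0.         317.62978254]
 [  0.         411.32598614 195.46069404]
 [  0.           0.           1.        ]] -0.09093111380291805
scene [[0.7, -0.548, 0.459, 152.331], [-0.715, -0.545, 0.439, -133.553], [0.01, -0.635, -0.773, 727.125], [0.0, 0.0, 0.0, 1.0]] [[403.10815982   0.         316.1485182 ]
 [  0.         403.10815982 201.7906738 ]
 [  0.           0.           1.        ]] -0.03389949899232049
{'clock': 0.1, 'joint_pos': array([-1.22621191,  0.6899041 , -0.19455913,  1.56619865,  0.15732281,
        0.90250485, -0.21509859]), 'qvel': array([ 0.00322504, -0.00233191, -0.0014489 , -0.00329131, -0.00049282,
        0.00148129, -0.00054515]), 'joint_torque': array([-3.51656374e-03, -5.40601444e+01, -1.27137713e+00, -1.58984327e+01,
        9.47292137e-03,  4.37467374e-03,  1.84784284e-05]), 'tcp_pos': array([190.9910223 , 594.54612688, 249.57375643]), 'orientation': array([-3.13997714e+00,  1.09806026e-04,  2.83092525e+00]), 'force': array([-0.04603546,  0.08397754,  0.28859254]), 'ft_torque': array([-0.00124695,  0.04323874, -0.01373466]), 'finger_force': 0.0, 'gripper_width': 85.29148330934261} 19.0
```

View pics/top0.png

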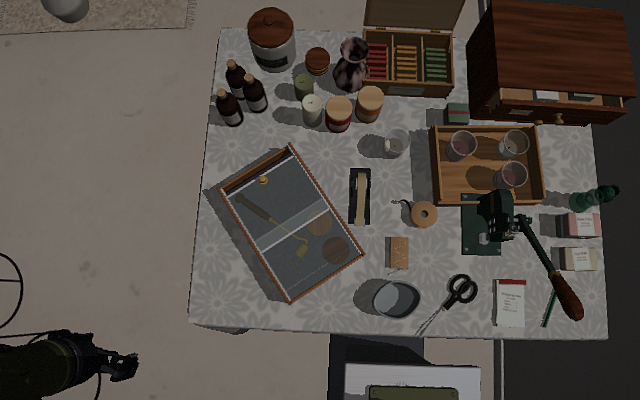

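View pics/scene0.png

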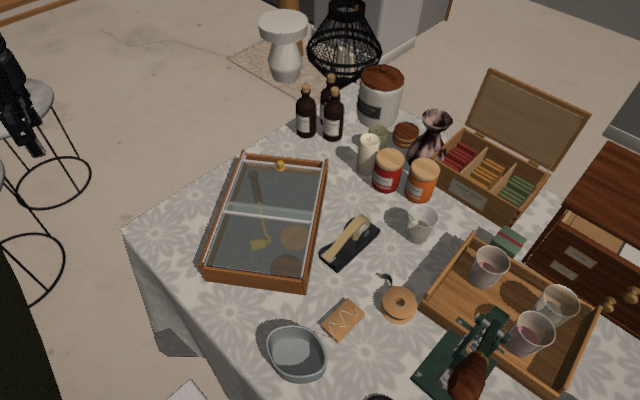

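The top view shows the case with corners at about (222,187), (291,147), (362,255) and (291,302). The knob is at (263,180), the handle runs from (238,197) to (268,220), and the bell is at (301,250). The scene view shows the same layout, with the knob at (281,165) and the bell at (260,242).

```bash
python3 - <<'E'
from h import *
f=grab_frame("top");c=f["color"][135:310,205:375,::-1]
g=f["color"];a=cv2.resize(c,None,fx=3.4,fy=3.4,interpolation=cv2.INTER_CUBIC)
a=np.clip(a.astype(float)*1.6,0,255).astype(np.uint8)
for i in range(0,170,20): cv2.putText(a,str(205+i),(int(i*3.4),10),0,.35,(0,255,255)); cv2.line(a,(int(i*3.4),0),(int(i*3.4),594),(90,90,0),1)
for i in range(0,175,20): cv2.putText(a,str(135+i),(0,int(i*3.4)+10),0,.35,(0,255,255)); cv2.line(a,(0,int(i*3.4)),(578,int(i*3.4)),(90,90,0),1)
cv2.imwrite("pics/crop.png",a)
for u,v in [(222,187),(291,147),(362,255),(291,302)]: print(u,v,onz(f,u,v,66).round(1),onz(f,u,v,54).round(1))
hsv=cv2.cvtColor(g,cv2.COLOR_RGB2HSV)
m=cv2.inRange(hsv,(15,120,120),(32,255,255));n,l,s,ce=cv2.connectedComponentsWithStats(m)
for i in range(1,n):
    if s[i,4]>8 and 205<ce[i][0]<375 and 135<ce[i][1]<310: print("brass",ce[i],s[i],onz(f,*ce[i],79).round(1),onz(f,*ce[i],21).round(1))
E
```

```text
222 187 [536.5 465.   66. ] [539.2 468.1  54. ]
291 147 [641.5 309.2  66. ] [645.6 310.3  54. ]
362 255 [394.1 134.   66. ] [395.  132.8  54. ]
291 302 [283.3 287.7  66. ] [282.8 288.5  54. ]
brass [262.58823529 178.29411765] [261 176   4   5  17] [558.4 369.1  79. ] [573.  378.2  21. ]
brass [264.22222222 182.22222222] [261 180   6   4   9] [549.3 364.6  79. ] [563.3 373.4  21. ]
```

View pics/crop.png

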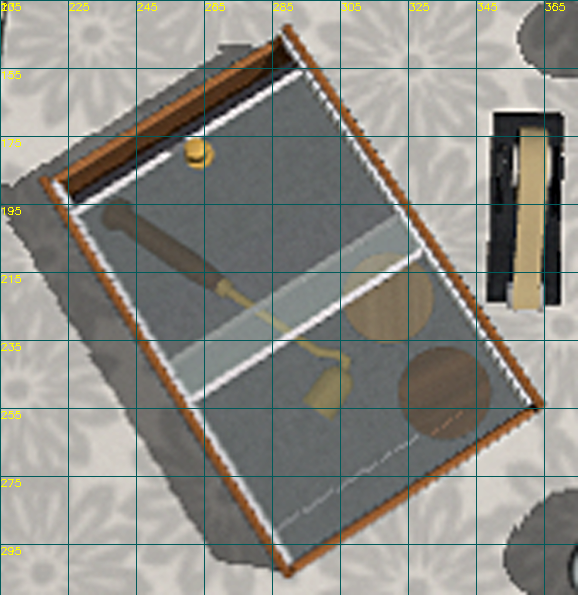

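The crop shows the case corners clearly. The knob is at crop (197,147), the pommel at (117,215), the handle-rod joint at (223,288), and the bell centre near (328,390). The pane starts about 25 mm open.

```bash
python3 - <<'E'
from h import *
f=grab_frame("top")
P=lambda x,y,z: onz(f,205+x/3.4,135+y/3.4,z)
c=[P(42,182,66),P(287,27,66),P(542,407,66),P(289,574,66)]
L=[np.linalg.norm(c[i]-c[(i+1)%4])for i in range(4)];print("sides",np.round(L,1))
o=sum(c)/4;ax=(c[0]+c[1]-c[2]-c[3])[:2];yaw=np.arctan2(ax[1],ax[0]);print("centre",o.round(1),"yaw",yaw)
ex=np.array([np.cos(yaw),np.sin(yaw)]);ey=np.array([-ex[1],ex[0]])
for n,p in dict(knob=P(197,148,81),pom=P(117,215,21),joint=P(223,288,21),bell=P(328,388,26),dark=P(445,392,16),light=P(388,297,16)).items():
    d=(p-o)[:2];print(n,p.round(1),"case",(d@ex).round(1),(d@ey).round(1))
j=P(223,288,21);p=P(117,215,21);d=(p-j)[:2];print("snuf len",np.linalg.norm(d),"yaw",np.arctan2(d[1],d[0]))
u=d/np.linalg.norm(d);print("grip",j[:2]+40*u)
g=dict(grab_frame("scene"))
for u,v in [(281,163)]: print("knob scene",onz(g,u,v,80).round(1))
E
```

```text
sides [201.1 316.3 198.4 314. ]
centre [464.5 301.9  66. ] yaw 0.6293295993282111
knob [557.4 367.9  81. ] case 113.9 -1.3
pom [520.5 431.1  21. ] case 121.3 71.5
joint [471.4 351.2  21. ] case 34.6 35.8
bell [404.2 272.9  26. ] case -65.8 12.0
dark [406.1 191.5  16. ] case -112.3 -54.8
light [471.2 234.4  16. ] case -34.3 -58.5
snuf len 93.75819665742542 yaw 1.019867062375966
grip [492.36795637 385.25700754]
knob scene [561.4 369.   80. ]
```

```bash
python3 -m handwheel '0 0 0 0 0 0.9 0.5;0 0 0 0 0 0.9 0.5;0 0 0 0 0 0.9 0.5;0 0 0 0 0 0.9 0.5;-0.16 0.066 0.04 0 0 0 0.5;-0.16 0.066 0.04 0 0 0 0.5;-0.16 0.066 0.04 0 0 0 0.5;-0.16 0.066 0.04 0 0 0 0.5;-0.16 0.066 0.04 0 0 0 0.5;-0.16 0.066 0.04 0 0 0 0.5;-0.16 0.066 0.04 0 0 0 0.5;-0.16 0.066 0.04 0 0 0 0.5;-0.16 0.066 0.04 0 0 0 0.5;-0.16 0.066 0.04 0 0 0 0.5;0 0 0 0 0 0 0.5;0 0 0 0 0 0 0.5' 40
cat >> h.py <<'E'
def to(p,rpy=None):
    s=get_state();A=R.from_euler("xyz",s["orientation"])
    print("tcp",s["tcp_pos"].round(1),"rpy",s["orientation"].round(3),"w",round(s["gripper_width"],1),"t",round(s["clock"],2))
    print("shift mm tool",A.inv().apply(np.array(p)-s["tcp_pos"]).round(1))
    if rpy is not None: print("rotvec deg",np.degrees((A.inv()*R.from_euler("xyz",rpy)).as_rotvec()).round(1))
E
python3 - <<'E'
from h import *
f=grab_frame("wrist");save(f,"w1.png")
to([559,368,85],[np.pi,0,2.2])
hsv=cv2.cvtColor(f["color"],cv2.COLOR_RGB2HSV);m=cv2.inRange(hsv,(15,110,100),(32,255,255));n,l,s,ce=cv2.connectedComponentsWithStats(m)
for i in range(1,n):
    if s[i,4]>60: print(ce[i].round(1),s[i],onz(f,*ce[i],82).round(1))
E
```

```text
clock: 2.25
tcp_pos: [559.7, 370.3, 150.1]
orientation: [-3.141, -0.001, 2.203]
force: [0.5, 0.8, -0.7]
gripper_width: 42.6
finger_force: 0.0
tcp [559.1 371.2 150.4] rpy [-3.141e+00 -2.000e-03  2.204e+00] w 42.4 t 2.3
shift mm tool [-2.6 -2.  65.4]
rotvec deg [-0.  -0.1  0.2]
[322.1 214.3] [309 198  28  33 587] [556.9 373.   82. ]
[ 41.5 348.6] [ 20 338  41  21  74] [453.  168.7  82. ]
[ 23.8 362.4] [  0 341  53  43 895] [447.6 149.8  82. ]
[ 11.3 372.9] [  0 361  28  27 357] [444.  135.6  82. ]
```

View pics/w1.png

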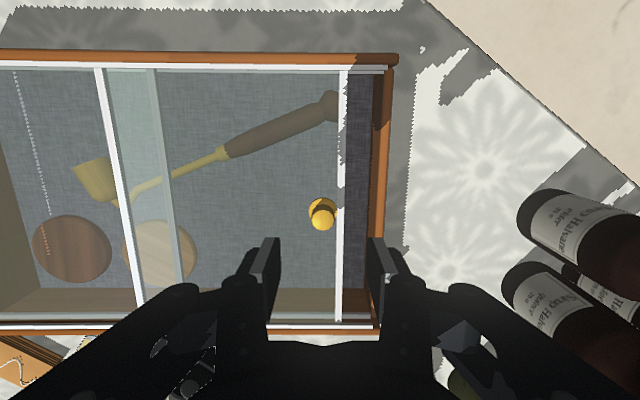

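The wrist view shows the knob at (322,213). The handle runs from (222,153) to the pommel at (332,105), and the bell is at (97,180). The bottles stand beyond the far end on the right.

```bash
python3 - <<'E'
from h import *
f=grab_frame("wrist")
for n,u,v,z in [("joint",222,153,21),("pomc",332,105,21),("bell",97,180,21),("elbow",137,192,21),("capfarcorner",398,60,60)]: print(n,onz(f,u,v,z).round(1))
t=grab_frame("top");s=grab_frame("scene")
for u,v in [(235,122),(262,108)]: print("bottle base top",onz(t,u,v,0).round(0))
for u,v in [(307,135),(333,138)]: print("bottle base scene",onz(s,u,v,0).round(0))
to([557.5,369.5,85],[np.pi,0,2.2])
E
python3 -m handwheel '-0.003 -0.005 0.07 0 0 0 0.5;0 0 0.07 0 0 0 0.5;0 0 0.06 0 0 0 0.5;0 0 0.04 0 0 0 0.5;0 0 0.02 0 0 0 0.5;0 0 0 0 0 0 0;0 0 0 0 0 0 0;0 0 0 0 0 0 0;0 0 0 0 0 0 0;0 0 0 0 0 0 0' 40
```

```text
joint [472.4 350.8  21. ]
pomc [521.8 433.6  21. ]
bell [401.6 270.8  21. ]
elbow [432.5 280.8  21. ]
capfarcorner [538.5 479.1  60. ]
bottle base top [726. 465.   0.]
bottle base top [768. 398.   0.]
bottle base scene [733. 460.   0.]
bottle base scene [774. 402.   0.]
tcp [559.3 371.2 150.6] rpy [ 3.141e+00 -1.000e-03  2.205e+00] w 42.7 t 2.45
shift mm tool [-0.4 -2.5 65.6]
rotvec deg [ 0.  -0.1  0.3]
clock: 3.7
tcp_pos: [560.3, 368.6, 85.7]
orientation: [3.14, -0.0, 2.202]
force: [0.6, 0.1, 1.3]
gripper_width: 14.1
finger_force: 39.1
```

```bash
python3 -m handwheel '0 -0.02 0 0 0 0 0;0 -0.05 0 0 0 0 0;0 -0.05 0 0 0 0 0;0 -0.05 0 0 0 0 0;0 -0.05 0 0 0 0 0;0 -0.05 0 0 0 0 0;0 -0.05 0 0 0 0 0;0 -0.05 0 0 0 0 0;0 -0.05 0 0 0 0 0;0 -0.03 0 0 0 0 0;0 0 0 0 0 0 0;0 0 0 0 0 0 0'; python3 -m handwheel '0 -0.012 0 0 0 0 0;0 -0.012 0 0 0 0 0;0 0 0 0 0 0 0'
```

```text
clock: 5.2
tcp_pos: [468.7, 302.3, 85.6]
orientation: [-3.141, -0.001, 2.203]
force: [-1.7, 1.1, 6.2]
gripper_width: 14.3
finger_force: 39.8
clock: 5.58
tcp_pos: [464.2, 299.0, 85.6]
orientation: [3.141, -0.001, 2.203]
force: [-1.6, 2.2, 5.9]
gripper_width: 14.1
finger_force: 39.8
```

```bash
python3 -m handwheel '0 -0.01 0 0 0 0 0;0 -0.01 0 0 0 0 0;0 0 0 0 0 0 0'; python3 -m handwheel '0 -0.01 0 0 0 0 0;0 0 0 0 0 0 0'
```

```text
clock: 5.95
tcp_pos: [462.6, 297.9, 85.7]
orientation: [3.134, -0.001, 2.203]
force: [4.0, 5.3, 0.8]
gripper_width: 14.3
finger_force: 39.4
clock: 6.2
tcp_pos: [462.5, 297.8, 85.7]
orientation: [3.13, -0.001, 2.203]
force: [6.9, 7.9, -3.6]
gripper_width: 14.1
finger_force: 39.2
```

```bash
python3 -m handwheel '0 0.01 0 0 0 0 0;0 0 0 0 0 0 0.5;0 0 0 0 0 0 0.5;0 0 0 0 0 0 0.5;0 0 -0.1 0 0 0 0.5;0 0 -0.15 0 0 0 0.5;0 0 -0.08 0 0 0.5 0.5;0 0 0 0 0 0.9 0.5;0 0 0 0 0 0.9 0.5;0 0 0 0 0 0.9 0.5;0 0 0 0 0 0.9 0.5;0 0 0 0 0 0.9 0.5;0 0 0 0 0 0.9 0.5;0 0 0 0 0 0.85 0.5;0 0 0 0 0 0 0.5'; python3 - <<'E'
from h import *
to([492,383.5,140],[np.pi,0,1.025])
E
```

```text
clock: 8.07
tcp_pos: [459.8, 295.1, 167.6]
orientation: [-3.142, 0.001, 1.026]
force: [-1.3, -0.6, -0.1]
gripper_width: 42.6
finger_force: 0.0
tcp [459.8 295.1 167.6] rpy [-3.142e+00  1.000e-03  1.026e+00] w 42.6 t 8.07
shift mm tool [ 92.3 -18.3  27.5]
rotvec deg [-0.   0.1  0.1]
```

```bash
python3 -m handwheel '0.1 -0.02 0 0 0 0 0.5;0.1 -0.02 0 0 0 0 0.5;0.09 -0.02 0.04 0 0 0 0.5;0.08 -0.013 0.07 0 0 0 0.5;0 0 0 0 0 0 0.5;0 0 0 0 0 0 0.5'; python3 - <<'E'
from h import *
f=grab_frame("wrist");save(f,"w2.png");t=grab_frame("top");save(t,"t2.png");print(get_state()["tcp_pos"])
c=t["color"][135:310,205:375,::-1]; a=cv2.resize(c,None,fx=2,fy=2);b=f["color"][:,:,::-1].copy();b[:350,:340]=np.where(False,0,a) if False else b[:350,:340]
o=np.zeros((750,640,3),np.uint8);o[:400]=b;o[400:750,:340]=a;o=cv2.resize(o,None,fx=.8,fy=.8);cv2.imwrite("pics/both.png",o)
E
```

```text
clock: 8.82
tcp_pos: [492.7, 382.7, 140.5]
orientation: [3.141, 0.001, 1.025]
force: [0.3, -1.1, -0.4]
gripper_width: 42.9
finger_force: 0.0
[492.99116357 382.75713968 140.97281291]
```

View pics/both.png

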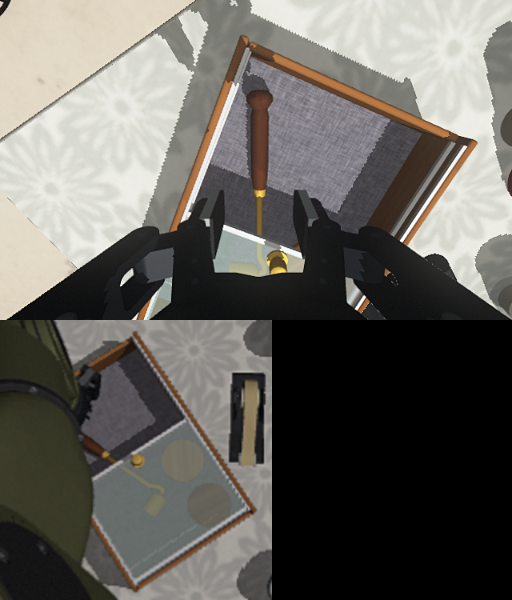

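The pane now lies fully over the fixed one. In the wrist view the handle runs straight up, from the ferrule at (324,240) to the pommel at (325,122), centred between the fingers.

```bash
python3 - <<'E'
from h import *
f=grab_frame("wrist")
hsv=cv2.cvtColor(f["color"],cv2.COLOR_RGB2HSV);m=cv2.inRange(hsv,(0,90,30),(14,255,140));m[:110]=0;m[240:]=0;m[:,:290]=0;m[:,355:]=0
n,l,s,ce=cv2.connectedComponentsWithStats(m);i=1+np.argmax(s[1:,4]);x,y,w,h,a=s[i];print(s[i])
row=lambda r:np.where(l[r]==i)[0].mean()
for r in (y+h-8,y+h//2,y+35): print(r,onz(f,row(r),r,21).round(1))
J=onz(f,row(y+h-8),y+h-1,21);Q=onz(f,row(y+35),y+35,21);d=Q-J;d/=np.linalg.norm(d);g=J+40*d
print("yaw",np.arctan2(d[1],d[0]),"tip dist",np.linalg.norm(onz(f,row(y+5),y,21)-J),"joint",J,"grip",g)
to([g[0],g[1],31],[np.pi,0,np.arctan2(d[1],d[0])])
E
```

```text
[ 308  113   32  125 2472]
230 [478.1 358.3  21. ]
175 [503.6 397.9  21. ]
148 [514.3 416.4  21. ]
yaw 1.014604769290338 tip dist 101.06703040815627 joint [474.84987037 352.85033609  21.        ] grip [495.96809562 386.82121425  21.        ]
tcp [493. 383. 141.] rpy [ 3.141 -0.     1.024] w 43.0 t 8.97
shift mm tool [  4.8   0.5 110. ]
rotvec deg [ 0.  -0.   0.5]
```

```bash
python3 -m handwheel '0.01 0 0.07 0 0 0 0.5;0.01 0 0.1 0 0 0 0.5;0 0 0.1 0 0 0 0.5;0 0 0.08 0 0 0 0.5;0 0 0.05 0 0 0 0.5;0 0 0.02 0 0 0 0.5;0 0 0.01 0 0 0 0.5;0 0 0 0 0 0 0.5'
```

```text
clock: 9.98
tcp_pos: [495.0, 388.3, 39.1]
orientation: [-3.139, -0.001, 1.025]
force: [-9.8, -9.0, 47.7]
gripper_width: 42.5
finger_force: 19.2
```

```bash
python3 -m handwheel '0 0 -0.06 0 0 0 0.5;0 0 -0.02 0 0 0 0.5;0 0 0 0 0 0 0.5'; python3 - <<'E'
from h import *
f=grab_frame("wrist");save(f,"w3.png");s=grab_frame("scene");o=np.zeros((600,640,3),np.uint8);o[:400]=f["color"][:,:,::-1];o[400:,:]=cv2.resize(s["color"][130:310,150:470,::-1],(640,360))[100:300];cv2.imwrite("pics/both3.png",o)
E
```

```text
clock: 10.35
tcp_pos: [495.5, 388.4, 52.6]
orientation: [3.141, -0.0, 1.025]
force: [-0.5, 0.9, -0.3]
gripper_width: 42.4
finger_force: 0.0
```

View pics/both3.png

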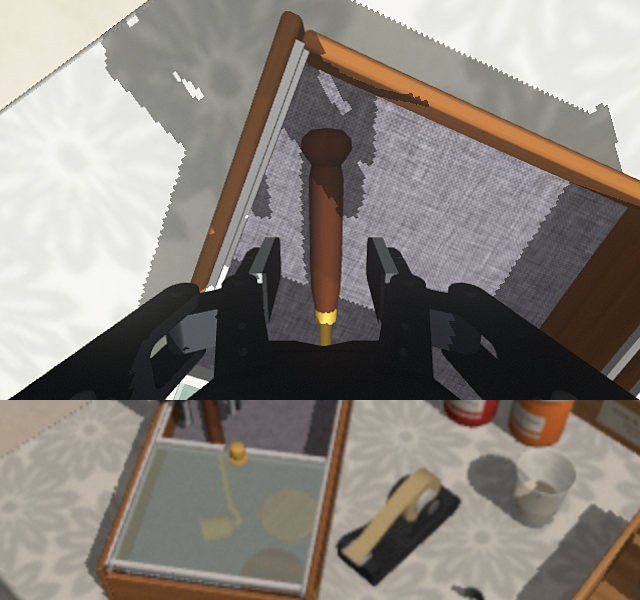

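```bash
python3 -m handwheel '-0.03 0.002 0 0 0 0 0.29;-0.026 0 0 0 0 0 0.29;0 0 0 0 0 0 0.29;0 0 0.02 0 0 0 0.29;0 0 0.02 0 0 0 0.29;0 0 0 0 0 0 0.29';python3 -m handwheel '0 0 0.01 0 0 0 0.29;0 0 0.01 0 0 0 0.29;0 0 0 0 0 0 0.29'
```

```text
clock: 11.2
tcp_pos: [488.1, 375.9, 42.1]
orientation: [-3.141, 0.001, 1.025]
force: [-0.7, -0.7, 0.6]
gripper_width: 24.8
finger_force: 0.0
clock: 11.58
tcp_pos: [488.3, 375.9, 37.6]
orientation: [-3.141, 0.0, 1.024]
force: [-0.6, -0.8, 0.3]
gripper_width: 24.9
finger_force: 0.0
```

```bash
python3 -m handwheel '0 0 0.012 0 0 0 0.29;0 0 0.01 0 0 0 0.29;0 0 0 0 0 0 0.29'; python3 -m handwheel '0 0 0 0 0 0 0;0 0 0 0 0 0 0;0 0 0 0 0 0 0;0 0 0 0 0 0 0' 60
```

```text
clock: 11.95
tcp_pos: [488.3, 375.9, 32.0]
orientation: [-3.141, 0.0, 1.024]
force: [0.9, 1.0, 0.7]
gripper_width: 25.0
finger_force: 0.0
clock: 12.45
tcp_pos: [488.6, 376.0, 32.4]
orientation: [3.141, -0.0, 1.024]
force: [-0.4, -0.4, 0.9]
gripper_width: 16.1
finger_force: 58.5
```

```bash
cat > plan.py <<'E'
from h import *
s=get_state();p0=s["tcp_pos"];yaw=s["orientation"][2];cy=.629
ex=np.array([np.cos(cy),np.sin(cy),0])
R0=R.from_euler("xyz",[np.pi,0,yaw])
bl=np.array([-139,-17,11.]);en=np.array([63,0,11.]);C=np.array([467,302,0.])
b0=p0+R0.apply(bl)
cs=lambda q:R.from_euler("z",-cy).apply(q-C).round(0)
print("bell0",cs(b0))
P,A=p0,R0
for X,th,zb,n in [(0,0,24,2),(15,5,25,3),(22,12,25,3),(30,16,26,3),(50,24,26,4),(75,30,26,5),(112,30,30,5)]:
    R1=R0*R.from_euler("y",np.radians(th))
    b=b0+ex*X;b[2]=zb;P1=b-R1.apply(bl)
    mid=A*R.from_rotvec((A.inv()*R1).as_rotvec()/2)
    sh=mid.inv().apply(P1-P)/n/250;dr=np.degrees((A.inv()*R1).as_rotvec())/n/10
    print(X,th,"rows",n,sh.round(3),dr.round(3),"bell",cs(b),"end",cs(P1+R1.apply(en)),"tcp",P1.round(0))
    P,A=P1,R1
E
python3 plan.py
```

```text
bell0 [-74.   9.  21.]
0 0 rows 2 [-0.     0.    -0.005] [0. 0. 0.] bell [-74.   9.  24.] end [119.  71.  24.] tcp [489. 376.  35.]
15 5 rows 3 [ 0.017  0.008 -0.017] [0.    0.167 0.   ] bell [-59.   9.  25.] end [133.  71.  43.] tcp [500. 384.  48.]
22 12 rows 3 [ 0.007  0.004 -0.021] [-0.     0.233  0.   ] bell [-52.   9.  25.] end [137.  70.  67.] tcp [504. 384.  65.]
30 16 rows 3 [ 0.009  0.004 -0.012] [0.    0.133 0.   ] bell [-44.   9.  26.] end [142.  68.  82.] tcp [509. 386.  75.]
50 24 rows 4 [ 0.016  0.008 -0.013] [0.  0.2 0. ] bell [-24.   9.  26.] end [153.  65. 108.] tcp [520. 391.  93.]
75 30 rows 5 [ 0.016  0.008 -0.003] [0.   0.12 0.  ] bell [ 1.  9. 26.] end [169.  61. 127.] tcp [537. 399. 105.]
112 30 rows 5 [0.025 0.011 0.011] [0. 0. 0.] bell [38.  9. 30.] end [206.  61. 131.] tcp [567. 421. 109.]
```

```bash
python3 -m handwheel '0 0 -0.005 0 0 0 0;0 0 -0.005 0 0 0 0;0.017 0.008 -0.017 0 0.167 0 0;0.017 0.008 -0.017 0 0.167 0 0;0.017 0.008 -0.017 0 0.167 0 0;0 0 0 0 0 0 0' 80; python3 -m handwheel '0.007 0.004 -0.021 0 0.233 0 0;0.007 0.004 -0.021 0 0.233 0 0;0.007 0.004 -0.021 0 0.233 0 0;0.009 0.004 -0.012 0 0.133 0 0;0.009 0.004 -0.012 0 0.133 0 0;0.009 0.004 -0.012 0 0.133 0 0;0 0 0 0 0 0 0'; python3 - <<'E'
from h import *
f=grab_frame("wrist");s=grab_frame("scene");o=np.zeros((600,640,3),np.uint8);o[:240,:384]=cv2.resize(f["color"][:,:,::-1],(384,240));o[240:,:]=cv2.resize(s["color"][130:310,150:470,::-1],(640,360));cv2.imwrite("pics/b4.png",o)
E
```

```text
clock: 13.2
tcp_pos: [500.6, 382.9, 48.5]
orientation: [3.141, -0.089, 1.023]
force: [0.2, -0.6, -1.5]
gripper_width: 15.4
finger_force: 78.6
clock: 14.08
tcp_pos: [509.3, 386.6, 74.6]
orientation: [-3.141, -0.279, 1.024]
force: [-0.5, -0.0, -1.4]
gripper_width: 14.9
finger_force: 78.6
```

View pics/b4.png

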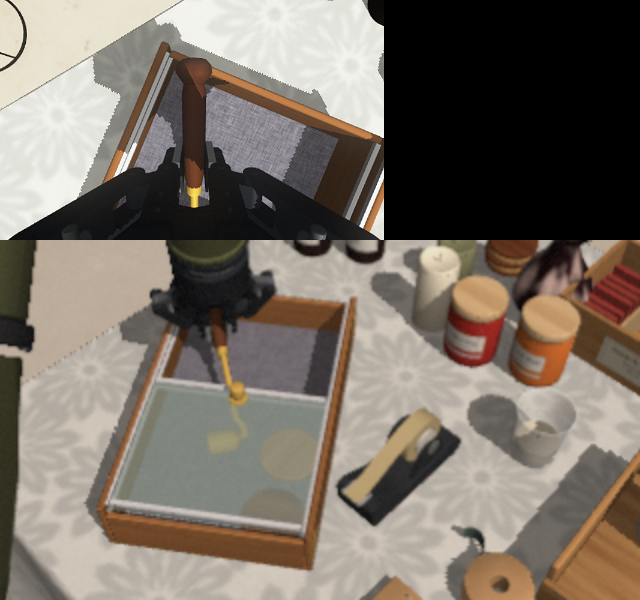

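The snuffer is held slantwise. The pommel is over the far wall, the rod passes below the glass edge at crop (230,380), and the bell is still under the glass at (222,440). There is no contact force.

```bash
python3 -m handwheel '0.016 0.008 -0.013 0 0.2 0 0;0.016 0.008 -0.013 0 0.2 0 0;0.016 0.008 -0.013 0 0.2 0 0;0.016 0.008 -0.013 0 0.2 0 0;0 0 0 0 0 0 0'; python3 -m handwheel '0.016 0.008 -0.003 0 0.12 0 0;0.016 0.008 -0.003 0 0.12 0 0;0.016 0.008 -0.003 0 0.12 0 0;0.016 0.008 -0.003 0 0.12 0 0;0.016 0.008 -0.003 0 0.12 0 0;0 0 0 0 0 0 0'; python3 - <<'E'
from h import *
f=grab_frame("wrist");s=grab_frame("scene");o=np.zeros((600,640,3),np.uint8);o[:240,:384]=cv2.resize(f["color"][:,:,::-1],(384,240));o[240:,:]=cv2.resize(s["color"][130:310,150:470,::-1],(640,360));cv2.imwrite("pics/b5.png",o)
E
```

```text
clock: 14.8
tcp_pos: [531.8, 396.4, 100.3]
orientation: [-3.131, -0.391, 1.023]
force: [0.2, -0.2, -1.8]
gripper_width: 14.8
finger_force: 78.6
clock: 15.55
tcp_pos: [561.4, 410.1, 122.7]
orientation: [-3.116, -0.472, 1.022]
force: [-0.7, 0.7, -0.8]
gripper_width: 14.9
finger_force: 78.7
```

View pics/b5.png

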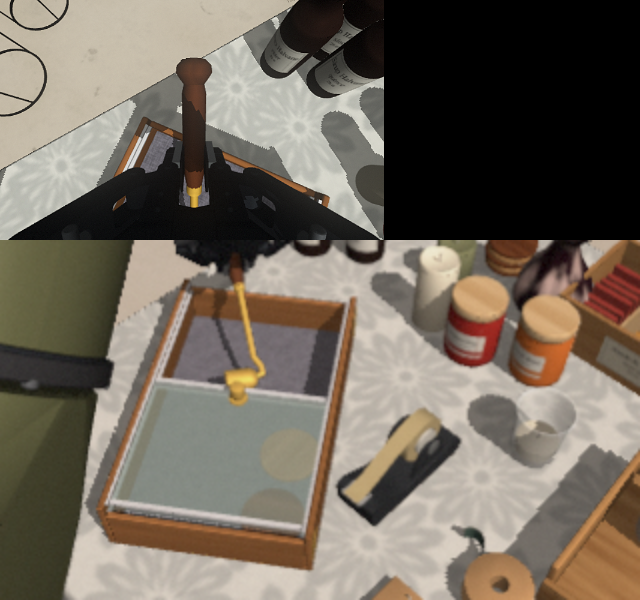

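The bell has come out into the opening by the knob, at crop (240,378), with no contact force. The TCP has run past the plan, so I'll check the joints.

```bash
python3 - <<'E'
from h import *
s=get_state();A=R.from_euler("xyz",s["orientation"]);C=np.array([467,302,0.])
for n,v in (("bell",[-139,-17,11.]),("end",[63,0,11.])): print(n,R.from_euler("z",-.629).apply(s["tcp_pos"]+A.apply(v)-C).round(0))
print(s["joint_pos"].round(2),s["force"].round(1))
E
```

```text
bell [22.  3. 50.]
end [195.  56. 141.]
[-0.46  0.86 -0.24  1.85 -1.    0.04 -0.13] [-0.7  0.5 -1.4]
```

```bash
python3 -m handwheel '0.024 0.009 0.001 0 0 0 0;0.024 0.009 0.001 0 0 0 0;0.024 0.009 0.001 0 0 0 0;0.024 0.009 0.001 0 0 0 0;0 0 0 0 0 0 0'; python3 - <<'E'
from h import *
s=get_state();A=R.from_euler("xyz",s["orientation"]);C=np.array([467,302,0.])
for n,v in (("bell",[-139,-17,11.]),("end",[63,0,11.])): print(n,R.from_euler("z",-.629).apply(s["tcp_pos"]+A.apply(v)-C).round(0))
print(s["joint_pos"].round(2),s["orientation"],s["force"].round(1))
E
```

```text
clock: 16.27
tcp_pos: [579.8, 425.0, 132.2]
orientation: [-3.116, -0.471, 1.024]
force: [-0.1, 0.2, -0.7]
gripper_width: 15.1
finger_force: 78.7
bell [47.  3. 60.]
end [220.  57. 151.]
[-0.54  0.86 -0.11  1.78 -0.99  0.16 -0.18] [-3.11600439 -0.47081758  1.0238406 ] [-0.1  0.2 -0.7]
```

```bash
python3 -m handwheel '0.027 0 -0.0535 0 0 0 0;0.027 0 -0.0535 0 0 0 0;0.027 0 -0.0535 0 0 0 0;0.027 0 -0.0535 0 0 0 0;0.027 0 -0.0535 0 0 0 0;0 0 0 0 -0.5 0 0;0 0 0 0 -0.5 0 0;0 0 0 0 -0.5 0 0;0 0 0 0 -0.5 0 0;0 0 0 0 -0.5 0 0;0 0 0 0 -0.2 0 0;0 0 0 0 0 0 0;0 0 0 0 0 0 0;0 0 0 0 0 0 0;0 0 0 0 0 0 0'; python3 - <<'E'
from h import *
f=grab_frame("wrist");s=grab_frame("scene");o=np.zeros((600,640,3),np.uint8);o[:240,:384]=cv2.resize(f["color"][:,:,::-1],(384,240));o[240:,:]=cv2.resize(s["color"][50:310,100:564,::-1],(640,360));cv2.imwrite("pics/b6.png",o)
s=get_state();A=R.from_euler("xyz",s["orientation"]);C=np.array([467,302,0.])
for n,v in (("bell",[-139,-17,11.]),("end",[63,0,11.])): print(n,R.from_euler("z",-.629).apply(s["tcp_pos"]+A.apply(v)-C).round(0))
E
```

```text
clock: 18.15
tcp_pos: [580.7, 422.9, 206.9]
orientation: [-3.118, 0.001, 1.034]
force: [0.9, -0.3, -1.0]
gripper_width: 14.7
finger_force: 78.8
bell [ 29.  -8. 196.]
end [221.  56. 196.]
```

View pics/b6.png

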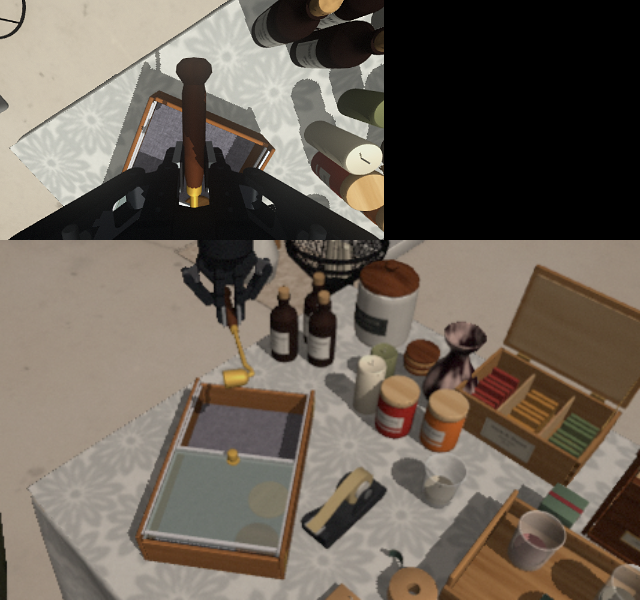

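The snuffer is out, above the far end of the case. The bell is at crop (236,378), and the glass is open. I'll check the bell and handle heights by depth before handing in.

```bash
python3 - <<'E'
from h import *
f=grab_frame("scene");w=grab_frame("wrist")
for u,v in [(271,150),(274,149),(276,133)]: print(dep(f,u,v).round(0))
for u,v in [(323,118),(323,200)]: print("wrist",dep(w,u,v).round(0))
s=get_state();print(s["finger_force"],s["qvel"].round(3),s["clock"])
E
```

```text
[492. 310. 205.]
[499. 309. 204.]
[534. 343. 201.]
wrist [614. 480. 208.]
wrist [597. 452. 204.]
78.7732744216919 [-0.001  0.002 -0.001 -0.001 -0.001  0.001  0.001] 18.35
```

Everything is level at about 195 mm and still, so I'm handing in.

```bash
python3 -c "
from station import ticket
print(ticket.sign_off())"
```

```text
the job is handed in; nothing more can be done
None
```

The job is handed in, with no verdict returned: the snuffer is held level about 195 mm up, the glass is open at its stop, and no other goods looked moved; an early descent met about 48 N at the gripper, possibly on the case wall (limit 40 N on the gripper's body), before I backed off and went in narrower.

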